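Swap a machine relay: plug in the spare, rock the stuck one out

TASK

First plug the spare white relay with the blue cap fully home, upright, in the empty socket and let go of it. Then rock the old stuck brown relay from side to side in the other socket (toward one orange shoe, then toward the other) until both shoes are worked back and it comes free, draw it up, and finish while still holding it still, about upright, just clear (a few centimetres) straight above its socket. Leave the clear tape, the swab tub and the scissors where they are.

Things in the scene. Friction and masses are not known exactly. Their poses are not given: they have to be found in the camera images.
- relay_new: Spare relay, white case, blue cap: 30 (own x) by 26 (own y) by 78 mm tall, about 120 g, same turned half round. Origin: centre of its underside, z up. Lowest 18 mm: black foot with a half-round keel along x (radius 9, axis 9 mm up) and above it a flange 32 mm wide in y (13 to 18 mm up). Grip the plain case above. Starts standing loosely in the parking block, origin 4 mm above the table.
- relay_old: Old relay, brown (amber) case, dark brown cap, red label: same shape, size, weight and origin as the spare relay, own x along the socket's x. It starts fully home in the tight socket and locked there: the two orange shoes reach over its flange, so a straight pull cannot free it. Grip its plain case above the shoes.
- socket_empty: EMPTY socket: fixed, grey, 84 (x) by 88 mm (y), brass terminals at both x ends. Origin: centre of its underside on the table, z up. Walls at the x ends reach 36 mm; orange shoes at the +y and -y sides, 38 mm high, are its highest part, here fully back, 36.8 mm apart. The relay goes in the middle, own x along the socket's x, either way round. Its place may be exchanged with the tight socket's.
- empty_seat (a point): Where the relay's origin lies when fully home in the empty socket: on the inner floor, 6 mm above the socket's origin, same axes. The opening is 32.4 mm long in x (1.2 mm clearance a side, sloping lead-ins above); in y the keel slot is 20 mm wide (1 mm a side).
- socket_tight: TIGHT socket, holding the old relay: fixed, same outside, axes and origin as the empty socket; the relay's origin is 6 mm above the socket's. Its two orange shoes (38 mm high, at the +y and -y sides) slide in y and stay where they are pushed, with about 8 N friction each; each reaches up to 2.6 mm over the relay's flange at first. Only with both pushed back can the relay be lifted.
- rock_axis (a point): Point on the axis about which the old relay rocks (its keel's axis), 15 mm above the tight socket's origin; the axis runs along the socket's x. Leaning the relay's top toward the socket's +y pushes the left shoe back, toward -y the right one. About 0.15 rad clears a shoe; at about 0.22 rad the shoe is at its stop.
- shoe_left (a joint): Left orange shoe of the tight socket (at the socket's +y side), m: 0 fully in, grows as it is pushed back (outward) to the stop at 0.005. It clears the flange above 0.0027. It starts between 0 and 0.0008.
- shoe_right (a joint): Right orange shoe of the tight socket (at the socket's -y side), m: same values, pushed back toward -y.
- parking_block: Fixed pale wooden block, 50 mm (x) by 56 mm (y) and 22 mm high, with an open pocket in which the spare relay stands, own x along the block's x. Origin: centre of its underside.
- reel_low (a point): Fixed obstacle: lowest point of the bag taper's upright tape reel (176 mm across, its disc facing the robot), which hangs over the middle of the table on a strut that slopes down to the machine at the left. Between the parking block and the sockets keep the wrist and forearm on the robot's side of it. The machine itself stands left of the parking block, up to about 0.3 m high.
- clear_tape: Small roll of clear tape lying flat, 54 mm across, 18 mm high, in the middle, between the parking block and the sockets. Origin: centre of its underside. Leave alone.
- swab_tub: White and green tub of swabs, 75 mm across, 88 mm high, at the back. Origin: centre of its underside. Leave alone.
- scissors: Scissors with black handles lying flat, 84 by 182 mm, behind the sockets. Origin: centre of the underside. Leave alone.
There are look-alikes about, which are no part of the job. Of the things like the relay_new, leave any that is green; of the rest the smaller one is meant.

How it is judged:
By the outcome, as a careful person would: the job done as asked, in the order asked, and still so for the second after the job is handed in, while the arm keeps its last pose, push and grip.
It also fails if it takes over 64 s, if anything falls off the work surface, if the arm or the gripper's body presses on something with over 40 N, if the wrist force passes 120 N, or if a joint passes its speed limit or range.

ROBOT

A 7-joint arm with a two-finger parallel gripper is mounted at the origin on a cart in front of the work surface, level with it; the furniture and walls round the work are solid. World frame = base frame: x ahead of the robot, y to its left, z up, the work surface at z = 0. Lengths are in m, angles in rad, forces in N, time in s.
With the tool pointing down it reaches from about 0.375 to 0.925 m from the base axis. Payload 3.1 kg.
Tool frame: the origin (TCP) lies midway between the tips of the shut fingers; the grasp point (between the pads) lies 19 mm behind it; z points along the fingers, y is the line along which they close (so a half turn about z gives the same grasp; the last joint's range is limited). The gripper opens to 85 mm and grips with 20 to 120 N. Pads are 22 mm wide; open, the fingers measure 114 mm over their backs; the gripper's body (76 mm by 85 mm) begins 54 mm behind the grasp point. The pads swing forward as they close: fully open they stand 13 mm farther back than shut.
Start: joints at [1.22, 0.383, 0.044, 1.598, -0.018, 1.161, -0.05], TCP at [0.163, -0.629, 0.231] pointing down, gripper open.
Joint ranges: [-2.61, 2.61], [-0.41, 2.15], [-1.48, 1.57], [0, 2.5], [-1.57, 4.71], [0.05, 1.97], [-2.85, 2.85]. Speed limits (rad/s): [2.79, 2.79, 3.14, 3.14, 3.14, 3.14, 3.14].

INTERFACE

Orientations are given as a unit quaternion [w, x, y, z].
In Python, from plant import robot gives the robot as it stands. The module is installed in compiled form; this text tells all that it offers.
- The arm moves only by the tool step_arm, never from a script. Its argument "deltas" is a list of rows, each an object with "dp": the shift along the tool's x, y, z normalised to -1 to 1, where 1 is 30 cm, a list of three; "yaw": the turn about the tool's z normalised to -1 to 1, where 1 is 1.5 rad; "jaw": the gripper command: -1 is shut, 1 is fully open, values between are in proportion. A call has 1 to 20 rows; each row is the pose to reach, as a shift and turn from the pose commanded when the call began, along the tool's axes at that moment; what a row does not reach only later rows make up. A row lasts 1/10 s, in which the tool goes at most 50 mm and 8.59 degrees, less where a joint would pass 70% of its speed; a pose out of reach is approached as far as the arm can. A call with a number of a shift or a turn outside -1 to 1 is refused whole. A call with a gripper value outside its range is refused whole. The fingers move at their own pace and stop on an object; "squeeze" is the grip in N (left out, the last holds). Time passes only in rows, so rows that repeat a pose let the fingers close. It gives the time, the measured TCP pose, the force, the opening and the grip force at its end, in the units of the state.
- robot.get_state(): the state, without advancing time (a new reading comes with each control period).
- robot.capture(name): name is "scene" or "side" or "wrist"; returns a dict with "img" (480x640x3 uint8, red, green, blue), "range_z" (480x640 float32, m along the optical axis (not along the pixel's ray), 0 where there is no reading), "fx", "fy", "cx", "cy" (pixels), "camera_from_world" (4x4, takes a point from world to camera coordinates). Camera axes: x right, y down, z forward; pixel columns grow to the right and rows downward; lengths in m; the calibration is good to about 2 mm. A picture is of the moment at which its call begins.
- robot.hand_in(): hands the job in; it is judged then, once.
Trained networks look in a picture, given as the dict that the camera call returned (one of the last four; its "shot" number tells which), for a name from the list of things; names that differ only in an ending like _2 or _b are one class to them, and where a whole thing is asked for, a point or a joint stands for the part that bears it (a point fixed in the world has none). Each returns a list of dicts, best first, with "score" (0 to 1); they miss things now and then, are a little off and sometimes report something else, mostly with a low value. They report only what shows in the picture. A call takes as long as a camera call. They do not tell look-alikes from the thing itself.
- robot.silhouettes(name, picture): "region" (480x640 bool, what is visible of it).
- robot.mark_of(name, picture): "xyz" ([x, y, z] in m, in world coordinates, good to about 4 mm: a listed point, or the origin of a listed thing).
The state is a dict: "clock": time; "joints": joint angles; "qvel": joint speeds; "joint_efforts": joint torques, N m; "position": TCP position; "eef_rot": TCP orientation; "ft_force": force on the tool from outside, world axes, zero at the start; "ft_torque": the same for the moment, N m; "finger_gap": finger opening in m; "grasp_force": force on a finger pad.
Only numpy, scipy, OpenCV 4.12 (cv2) and the standard library are available. Lean on these libraries where they do the work, as an engineer would, in place of code of your own. Each camera call takes 0.05 s, during which the arm holds its last target. There are 200 camera calls.

## Working session

There is one attempt and no reset: what is moved stays moved. The work goes in short steps, Python scripts to look and compute and a tool call to move; the robot and the scene stay as the last step left them, time stands still between calls to the robot, and variables do not carry over. Pictures are saved under pics/ and viewed, at most 10 in all, crops included, and the job is handed in when it is done.

Besides the shell and the picture viewer there is one more tool, called after ">>>" as a command line: name --argument value ..., lists and objects as JSON in quotes. step_arm: Moves the arm, as the interface text tells. Scaled input: -1 to 1 covers 30 cm each way for a shift and 1.5 rad each way for a turn. Its arguments: {"type":"object","properties":{"deltas":{"type":"array"},"squeeze":{"type":"number"}},"required":["deltas"]}

```bash
mkdir -p pics
cat > h.py <<'E'
import numpy as np, cv2
from plant import robot
def save(n,img): cv2.imwrite('pics/'+n+'.png',cv2.cvtColor(img,cv2.COLOR_RGB2BGR))
def world(p):
    z=p['range_z'].astype(float); v,u=np.mgrid[0:480,0:640]
    c=np.stack([(u-p['cx'])/p['fx']*z,(v-p['cy'])/p['fy']*z,z,np.ones_like(z)],-1)
    w=(c@np.linalg.inv(p['camera_from_world']).T)[...,:3]; w[z<=0]=np.nan; return w
def px(p,x):
    c=p['camera_from_world']@np.r_[x,1]; return (c[0]/c[2]*p['fx']+p['cx'],c[1]/c[2]*p['fy']+p['cy'])
E
python3 - <<'E'
from h import *
print(robot.get_state())
for c in ['scene','side']:
    p=robot.capture(c); save(c,p['img'])
    np.savez(f'{c}.npz',**{k:v for k,v in p.items()})
    for n in ['relay_new','relay_old','socket_empty','empty_seat','socket_tight','rock_axis','parking_block','reel_low','clear_tape','swab_tub','scissors']:
        for d in robot.mark_of(n,p)[:4]: print(c,n,round(d['score'],2),np.round(d['xyz'],4),np.round(px(p,d['xyz'])))
E
```

```text
{'clock': 0.0, 'joints': array([ 1.22018908,  0.38387685,  0.04379776,  1.59960689, -0.01788977,
        1.16120011, -0.04990898]), 'qvel': array([-0.00024956,  0.00050636,  0.00081694, -0.00079673, -0.00022085,
        0.00122625, -0.00122567]), 'joint_efforts': array([ 1.89282828e-04, -4.33460319e+01,  1.02445710e+00, -2.49510759e+01,
        1.05211159e-02,  1.15781298e-02,  9.04354096e-06]), 'position': array([ 0.16235099, -0.62840381,  0.22984432]), 'eef_rot': array([-1.32802056e-03,  9.92013987e-01,  1.26120689e-01, -2.40745638e-04]), 'ft_force': array([-0.65675828, -0.22501898,  0.04091909]), 'ft_torque': array([-0.00778048,  0.0495334 ,  0.02633776]), 'grasp_force': 0.0, 'finger_gap': 0.08538371271143586}
scene relay_new 0.82 [0.3165 0.2304 0.0018] [211. 284.]
scene relay_new 0.71 [0.4214 0.1964 0.0062] [247. 273.]
scene relay_new 0.65 [ 0.4193  0.0995 -0.0011] [264. 295.]
scene relay_new 0.51 [ 0.5482 -0.2369  0.0052] [376. 352.]
scene relay_old 0.83 [ 0.5514 -0.241   0.0098] [378. 351.]
scene socket_empty 0.62 [ 4.011e-01 -1.781e-01  2.000e-04] [318. 368.]
scene empty_seat 
[... 588 characters left out ...]
[ 0.4207  0.0989 -0.0021] [323. 387.]
side relay_old 0.59 [ 0.5481 -0.2401  0.006 ] [355. 287.]
side socket_empty 0.71 [ 0.4004 -0.1807  0.0041] [391. 320.]
side empty_seat 0.57 [ 0.4039 -0.1795  0.0061] [390. 319.]
side socket_tight 0.6 [ 0.5494 -0.2387  0.0018] [354. 288.]
side rock_axis 0.8 [ 0.5502 -0.2407  0.0171] [355. 283.]
side rock_axis 0.45 [ 7.206e-01  8.400e-02 -2.000e-04] [229. 326.]
side parking_block 0.42 [ 0.4221  0.1938 -0.0049] [295. 418.]
side reel_low 0.22 [ 0.3991 -0.1808  0.0037] [392. 320.]
side clear_tape 0.93 [ 4.575e-01 -1.700e-02 -1.000e-04] [338. 348.]
side swab_tub 0.69 [ 0.7207  0.0857 -0.0021] [229. 327.]
side scissors 0.58 [ 0.6975 -0.2349  0.003 ] [312. 270.]
```

View pics/scene.png

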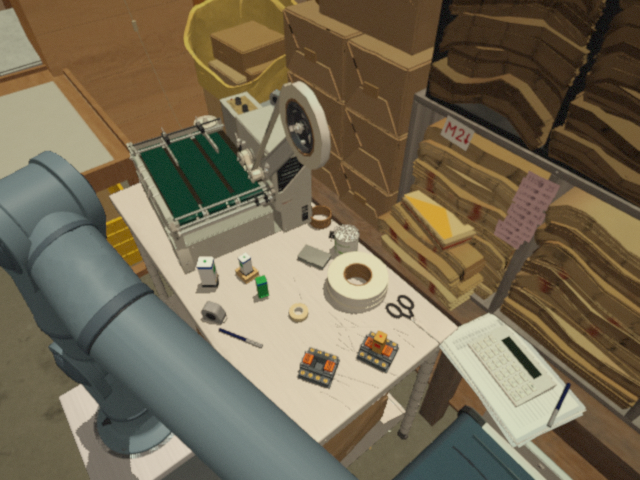

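View pics/side.png

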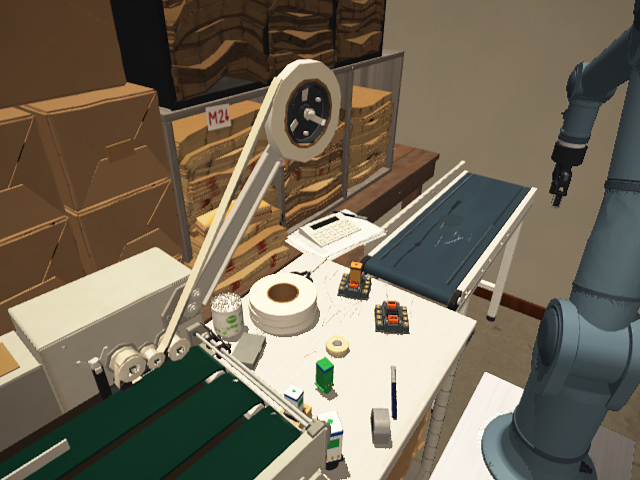

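Three look-alikes show in scene: white and larger at (206,270), white in the wooden block at (246,265), and green at (262,287). The one at (246,265) fits: it is not green, it is the smaller white one, and it stands in the parking block. I'll confirm that with a crop. In side view the brown relay is at (355,275), the empty socket at (391,317) and the reel at (307,110).

Run:
```python
from h import *
ims=[]
for c,(u,v) in {'scene':(240,275),'side':(315,405)}.items():
    p=dict(np.load(c+'.npz')); w=world(p)
    ims.append(cv2.resize(p['img'][v-45:v+55,u-50:u+50],(400,400),interpolation=cv2.INTER_CUBIC))
    # reel
    r={'scene':(275,335,75,175),'side':(265,345,55,165)}[c]
    q=w[r[2]:r[3],r[0]:r[1]].reshape(-1,3); q=q[(q[:,2]>.15)&(q[:,0]<.9)&(q[:,0]>.2)]
    print(c,'reel',len(q),np.nanpercentile(q,[1,10,50,90,99],axis=0).round(3).tolist())
    for n,x in dict(new=(.42,.197),old=(.55,-.239),emp=(.4,-.18)).items():
        m=(np.hypot(w[...,0]-x[0],w[...,1]-x[1])<.06)
        q=w[m]
        for lo,hi in ((.012,.026),(.026,.045),(.06,.1)):
            k=q[(q[:,2]>lo)&(q[:,2]<hi)]
            if len(k)>8: print(c,n,lo,len(k),'z',np.percentile(k[:,2],[50,95]).round(3),cv2.minAreaRect((k[:,:2]*1000).astype(np.float32)))
save('crop',np.hstack(ims))
```

```text
scene reel 5504 [[0.506, -0.062, 0.207], [0.51, -0.043, 0.283], [0.526, 0.069, 0.522], [0.878, 0.399, 0.626], [0.885, 0.558, 0.647]]
scene new 0.012 166 z [0.02  0.025] ((420.1369323730469, 195.27386474609375), (50.933998107910156, 57.689918518066406), 5.5939788818359375)
scene new 0.026 51 z [0.035 0.044] ((418.6914367675781, 188.90521240234375), (21.388784408569336, 37.80420684814453), 67.3448715209961)
scene new 0.06 125 z [0.079 0.084] ((420.55078125, 193.9694061279297), (30.961637496948242, 30.99127960205078), 0.7484740614891052)
scene old 0.012 399 z [0.021 0.025] ((548.2308349609375, -241.30516052246094), (83.1729736328125, 86.15544891357422), 22.148271560668945)
scene old 0.026 436 z [0.034 0.041] ((544.5165405273438, -242.25247192382812), (71.38058471679688, 92.93946838378906), 37.634063720703125)
scene old 0.06 172 z [0.082 0.086] ((547.4512939453125, -240.6338348388672), (31.41468620300293, 26.612594604492188), 20.445919036865234)
scene emp 0.012 539 z [0.021 0.025] ((399.08856201171875, -180.86605834960938), (83.95865631103516, 87.90776824951172), 32.107757568359375)
scen
[... 654 characters left out ...]
7.439011573791504)
side old 0.012 294 z [0.022 0.025] ((548.5736694335938, -235.45555114746094), (82.00495147705078, 88.57649230957031), 22.379940032958984)
side old 0.026 274 z [0.034 0.042] ((549.9208984375, -236.15170288085938), (76.76223754882812, 89.59087371826172), 20.16704750061035)
side old 0.06 144 z [0.081 0.087] ((548.2584838867188, -236.9932403564453), (29.572690963745117, 31.76423454284668), 19.242219924926758)
side emp 0.012 432 z [0.022 0.025] ((399.58233642578125, -174.29876708984375), (82.33959197998047, 86.66682434082031), 30.826932907104492)
side emp 0.026 424 z [0.034 0.041] ((400.7997741699219, -176.3253173828125), (78.842041015625, 95.2206802368164), 29.899736404418945)
```

View pics/crop.png

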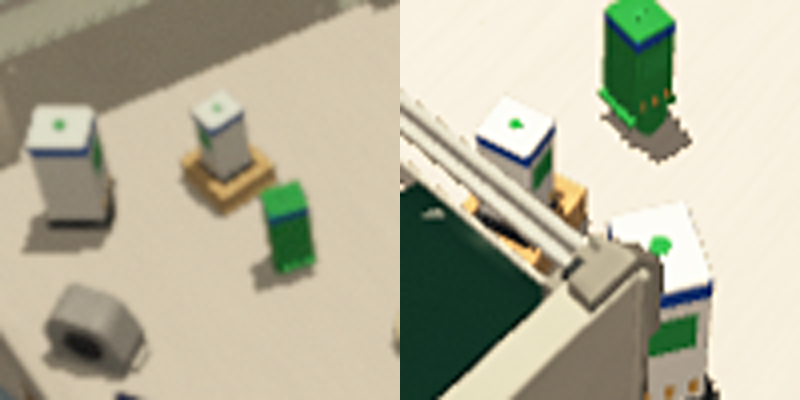

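The crop confirms it: the relay in the pale wooden block at scene (246,265) is the smaller white one. Next I'll check clearance to the machine and reel, and work out the first moves.

```bash
cat >> h.py <<'E'
def goto(x,y,z,yaw_deg,fresh=None):
    """dp/yaw (normalised) to bring measured TCP to x,y,z with tool-x azimuth yaw_deg (mod 180)"""
    from scipy.spatial.transform import Rotation as R
    s=robot.get_state(); q=s['eef_rot']; r=R.from_quat([q[1],q[2],q[3],q[0]]).as_matrix()
    d=r.T@(np.array([x,y,z])-s['position'])/.3
    a=np.degrees(np.arctan2(r[1,0],r[0,0])); dy=-(yaw_deg-a); dy=(dy+90)%180-90
    print('at',s['position'].round(4),'toolx',a.round(2),'tilt',np.degrees(np.arccos(-r[2,2])).round(2),'dp',d.round(4),'yaw',round(np.radians(dy)/1.5,4),'t',s['clock'].round(2) if hasattr(s['clock'],'round') else s['clock'])
E
python3 - <<'E'
from h import *
for c in ['scene','side']:
    p=dict(np.load(c+'.npz')); w=world(p).reshape(-1,3); w=w[~np.isnan(w[:,0])]
    m=(w[:,0]>.5)&(w[:,0]<.545)&(w[:,2]>.35)&(abs(w[:,1])<.2)
    print(c,'reel',w[m].min(0).round(3),w[m].max(0).round(3))
    for x0 in np.arange(.30,.56,.04):
        m=(w[:,0]>x0)&(w[:,0]<x0+.04)
        print(round(x0,2),[ (round(y0,2),round(float(w[m&(w[:,1]>y0)&(w[:,1]<y0+.02)][:,2].max(initial=-1)),2)) for y0 in np.arange(.22,.38,.02)])
goto(.400,-.179,.25,31)
E
```

```text
scene reel [ 0.504 -0.065  0.441] [0.545 0.199 0.65 ]
0.3 [(np.float64(0.22), 0.12), (np.float64(0.24), 0.11), (np.float64(0.26), -0.0), (np.float64(0.28), 0.2), (np.float64(0.3), 0.22), (np.float64(0.32), 0.22), (np.float64(0.34), 0.21), (np.float64(0.36), 0.2)]
0.34 [(np.float64(0.22), 0.1), (np.float64(0.24), 0.0), (np.float64(0.26), 0.0), (np.float64(0.28), 0.2), (np.float64(0.3), 0.22), (np.float64(0.32), 0.21), (np.float64(0.34), 0.2), (np.float64(0.36), 0.21)]
0.38 [(np.float64(0.22), 0.02), (np.float64(0.24), 0.0), (np.float64(0.26), 0.19), (np.float64(0.28), 0.2), (np.float64(0.3), 0.22), (np.float64(0.32), 0.2), (np.float64(0.34), 0.2), (np.float64(0.36), 0.21)]
0.42 [(np.float64(0.22), 0.0), (np.float64(0.24), 0.0), (np.float64(0.26), 0.2), (np.float64(0.28), 0.22), (np.float64(0.3), 0.22), (np.float64(0.32), 0.21), (np.float64(0.34), 0.21), (np.float64(0.36), 0.21)]
0.46 [(np.float64(0.22), 0.01), (np.float64(0.24), 0.01), (np.float64(0.26), 0.21), (np.float64(0.28), 0.22), (np.float64(0.3), 0.22), (np.float64(0.32), 0.21), (np.float64(0.34), 0.2), (np.float64(0.36), 0.21
[... 1356 characters left out ...]
np.float64(0.24), -1.0), (np.float64(0.26), 0.22), (np.float64(0.28), 0.22), (np.float64(0.3), 0.22), (np.float64(0.32), 0.21), (np.float64(0.34), 0.21), (np.float64(0.36), 0.21)]
0.5 [(np.float64(0.22), -1.0), (np.float64(0.24), 0.19), (np.float64(0.26), 0.22), (np.float64(0.28), 0.22), (np.float64(0.3), 0.2), (np.float64(0.32), 0.21), (np.float64(0.34), 0.21), (np.float64(0.36), 0.21)]
0.54 [(np.float64(0.22), 0.44), (np.float64(0.24), 0.41), (np.float64(0.26), 0.38), (np.float64(0.28), 0.35), (np.float64(0.3), 0.32), (np.float64(0.32), 0.29), (np.float64(0.34), 0.26), (np.float64(0.36), 0.24)]
at [ 0.1626 -0.6294  0.2313] toolx 14.49 tilt 0.0 dp [ 1.1417 -1.2555 -0.0624] yaw -0.1921 t 1.2
```

>>> step_arm --deltas '[{"dp": [0.1, -0.1, 0], "yaw": 0, "jaw": 1}, {"dp": [0.2, -0.21, 0], "yaw": 0, "jaw": 1}, {"dp": [0.3, -0.32, 0], "yaw": 0, "jaw": 1}, {"dp": [0.4, -0.43, 0], "yaw": 0, "jaw": 1}, {"dp": [0.5, -0.54, 0], "yaw": -0.05, "jaw": 1}, {"dp": [0.6, -0.65, 0], "yaw": -0.1, "jaw": 1}, {"dp": [0.7, -0.76, 0], "yaw": -0.15, "jaw": 1}, {"dp": [0.8, -0.87, 0], "yaw": -0.192, "jaw": 1}, {"dp": [0.9, -0.98, -0.03], "yaw": -0.192, "jaw": 1}, {"dp": [0.9, -0.98, -0.06], "yaw": -0.192, "jaw": 1}, {"dp": [0.9, -0.98, -0.06], "yaw": -0.192, "jaw": 1}]'

```text
clock: 2.3
position: [0.352, -0.277, 0.251]
eef_rot: [0.002, 0.963, 0.269, 0.001]
ft_force: [1.3, -0.2, -0.4]
finger_gap: 0.0852
grasp_force: 0.0
```

Run:
```python
from h import *
print(robot.get_state()['joints'].round(2))
goto(.400,-.179,.25,31)
```

```text
[ 0.83 -0.02 -0.26  2.03 -0.    1.12 -0.45]
at [ 0.352 -0.277  0.251] toolx 31.18 tilt 0.23 dp [ 0.3061 -0.1966  0.0027] yaw 0.0021 t 2.3
```

>>> step_arm --deltas '[{"dp": [0.1, -0.07, 0], "yaw": 0, "jaw": 1}, {"dp": [0.2, -0.13, 0], "yaw": 0, "jaw": 1}, {"dp": [0.306, -0.197, 0], "yaw": 0, "jaw": 1}, {"dp": [0.306, -0.197, 0], "yaw": 0, "jaw": 1}, {"dp": [0.306, -0.197, 0], "yaw": 0, "jaw": 1}]'

```text
clock: 2.8
position: [0.3984, -0.1802, 0.2491]
eef_rot: [0.0, 0.964, 0.267, -0.0]
ft_force: [-1.0, -0.5, 0.1]
finger_gap: 0.086
grasp_force: 0.0
```

Run:
```python
from h import *
p=robot.capture('wrist'); save('wrist1',p['img']); np.savez('wrist1.npz',**p)
for n in ['relay_old','socket_empty','empty_seat','socket_tight','rock_axis']:
    for d in robot.mark_of(n,p)[:2]: print(n,round(d['score'],2),np.round(d['xyz'],4),np.round(px(p,d['xyz'])))
w=world(p)
for n,x in dict(old=(.548,-.239),emp=(.4,-.179)).items():
    q=w[np.hypot(w[...,0]-x[0],w[...,1]-x[1])<.07]
    for lo,hi in ((.015,.045),(.03,.045),(.075,.1)):
        k=q[(q[:,2]>lo)&(q[:,2]<hi)]
        if len(k)>8: print(n,lo,len(k),'z',np.percentile(k[:,2],[50,95]).round(4),cv2.minAreaRect((k[:,:2]*1000).astype(np.float32)))
goto(.400,-.179,.25,31)
```

```text
relay_old 0.62 [ 0.5503 -0.2386  0.0099] [435. 112.]
socket_empty 0.79 [ 0.4026 -0.1802  0.0026] [317. 200.]
empty_seat 0.9 [ 0.4023 -0.1775  0.0071] [315. 200.]
empty_seat 0.58 [ 0.55   -0.2392  0.0026] [433. 113.]
socket_tight 0.61 [ 5.503e-01 -2.383e-01  5.000e-04] [431. 112.]
rock_axis 0.97 [ 0.5539 -0.24    0.0145] [439. 109.]
old 0.015 5282 z [0.025  0.0375] ((550.2200317382812, -239.8729248046875), (82.22661590576172, 88.2457046508789), 22.163110733032227)
old 0.03 1825 z [0.0337 0.0387] ((550.199951171875, -240.01646423339844), (50.467430114746094, 87.47949981689453), 22.16008186340332)
old 0.075 1226 z [0.0828 0.0842] ((549.9743041992188, -239.6289520263672), (30.530628204345703, 26.412261962890625), 22.36191749572754)
emp 0.015 4915 z [0.0246 0.0375] ((401.78411865234375, -179.71710205078125), (82.40086364746094, 87.73731994628906), 31.175268173217773)
emp 0.03 1888 z [0.0342 0.038 ] ((401.9100341796875, -179.54379272460938), (50.76978302001953, 86.75668334960938), 31.16135025024414)
at [ 0.3981 -0.1805  0.2491] toolx 30.82 tilt 0.01 dp [ 0.008  -0.0012 -0.0029] yaw -0.0021 t 3.1
```

View pics/wrist1.png

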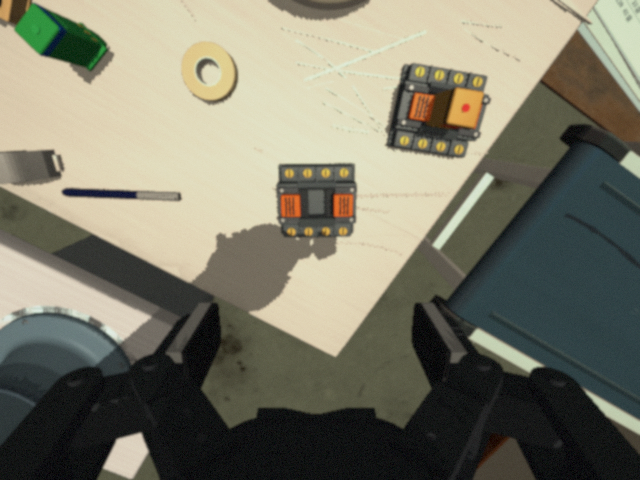

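Wrist view: empty socket at (316,200), tight socket with the brown relay at (440,110), tape at (208,72). I'll repeat the measurement at another heading to find the camera's bias.

>>> step_arm --deltas '[{"dp": [0, 0, 0], "yaw": -0.1, "jaw": 0.4}, {"dp": [0, 0, 0], "yaw": -0.2, "jaw": 0.4}, {"dp": [0, 0, 0], "yaw": -0.3, "jaw": 0.4}, {"dp": [0, 0, 0], "yaw": -0.4, "jaw": 0.4}, {"dp": [0, 0, 0], "yaw": -0.5, "jaw": 0.4}, {"dp": [0, 0, 0], "yaw": -0.6, "jaw": 0.4}, {"dp": [0, 0, 0], "yaw": -0.7, "jaw": 0.4}, {"dp": [0, 0, 0], "yaw": -0.8, "jaw": 0.4}, {"dp": [0, 0, 0], "yaw": -0.9, "jaw": 0.4}, {"dp": [0, 0, 0], "yaw": -0.943, "jaw": 0.4}, {"dp": [0, 0, 0], "yaw": -0.943, "jaw": 0.4}]'

```text
clock: 4.2
position: [0.3984, -0.1798, 0.2493]
eef_rot: [-0.0, 0.56, 0.829, -0.0]
ft_force: [-0.2, -0.5, -0.1]
finger_gap: 0.0599
grasp_force: 0.0
```

```bash
cat >> h.py <<'E'
def rects(p,things):
    w=world(p)
    for n,(x,lo,hi) in things.items():
        q=w[np.hypot(w[...,0]-x[0],w[...,1]-x[1])<.065]
        k=q[(q[:,2]>lo)&(q[:,2]<hi)]
        if len(k)>8:
            c,s,a=cv2.minAreaRect((k[:,:2]*1000).astype(np.float32)); print(n,len(k),'z95',np.percentile(k[:,2],95).round(4),np.round(c,1),np.round(s,1),round(a,2))
SO={'emp':((.4018,-.1797),.015,.045),'emp2':((.4018,-.1797),.03,.045)}
OL={'old':((.55,-.24),.015,.045),'oldtop':((.55,-.24),.075,.1)}
NE={'block':((.4205,.196),.012,.03),'newtop':((.4205,.196),.07,.1)}
E
python3 - <<'E'
from h import *
p=robot.capture('wrist'); np.savez('wrist2.npz',**p); save('wrist2',p['img'])
rects(p,SO); rects(p,OL)
print(robot.get_state()['joints'].round(2))
goto(.4205,.196,.25,5.3)
E
```

```text
emp 4831 z95 0.0375 [ 402.2 -180.2] [82.  87.7] 31.49
emp2 1839 z95 0.038 [ 402.3 -180.3] [50.5 87.4] 31.57
old 2461 z95 0.0383 [ 549.1 -238.1] [82.3 83.5] 22.81
oldtop 443 z95 0.0842 [ 551.5 -239.6] [26.3 26.9] 22.22
[ 0.69 -0.03 -0.36  2.05 -0.01  1.12  0.73]
at [ 0.3985 -0.1797  0.2492] toolx 111.89 tilt 0.0 dp [ 1.1348  0.5349 -0.0025] yaw -0.8542 t 4.25
```

>>> step_arm --deltas '[{"dp": [0.12, 0.057, 0], "yaw": -0.09, "jaw": 0.4}, {"dp": [0.25, 0.118, 0], "yaw": -0.18, "jaw": 0.4}, {"dp": [0.38, 0.18, 0], "yaw": -0.27, "jaw": 0.4}, {"dp": [0.51, 0.24, 0], "yaw": -0.36, "jaw": 0.4}, {"dp": [0.64, 0.3, 0], "yaw": -0.45, "jaw": 0.4}, {"dp": [0.77, 0.363, 0], "yaw": -0.54, "jaw": 0.4}, {"dp": [0.9, 0.424, 0], "yaw": -0.63, "jaw": 0.4}, {"dp": [1, 0.48, 0], "yaw": -0.72, "jaw": 0.4}, {"dp": [1, 0.535, 0], "yaw": -0.81, "jaw": 0.4}, {"dp": [1, 0.535, 0], "yaw": -0.854, "jaw": 0.4}, {"dp": [1, 0.535, 0], "yaw": -0.854, "jaw": 0.4}, {"dp": [1, 0.535, 0], "yaw": -0.854, "jaw": 0.4}]'

```text
clock: 5.45
position: [0.4349, 0.1586, 0.2491]
eef_rot: [-0.0, -0.046, 0.999, -0.0]
ft_force: [0.1, 0.8, -0.3]
finger_gap: 0.0597
grasp_force: 0.0
```

Run:
```python
from h import *
p=robot.capture('wrist'); np.savez('wrist3.npz',**p); save('wrist3',p['img'])
rects(p,NE)
print(robot.get_state()['joints'].round(2))
goto(.4205,.196,.15,5.3)
```

```text
block 1144 z95 0.0224 [423.6 195.6] [49.3 54. ] 5.71
newtop 895 z95 0.0822 [423.8 195.6] [30.8 26.5] 5.87
[ 0.3   0.05 -0.75  1.98  0.04  1.13  1.2 ]
at [0.4348 0.1585 0.2492] toolx -174.73 tilt 0.02 dp [0.036  0.1288 0.3305] yaw -0.0003 t 5.5
```

>>> step_arm --deltas '[{"dp": [0.025, 0.1265, 0], "yaw": -0.006, "jaw": 0.4}, {"dp": [0.0255, 0.1265, 0.12], "yaw": -0.006, "jaw": 0.4}, {"dp": [0.0255, 0.1265, 0.24], "yaw": -0.006, "jaw": 0.4}, {"dp": [0.0255, 0.1265, 0.36], "yaw": -0.006, "jaw": 0.4}, {"dp": [0.0255, 0.1265, 0.45], "yaw": -0.006, "jaw": 0.4}, {"dp": [0.0255, 0.1265, 0.52], "yaw": -0.006, "jaw": 0.4}, {"dp": [0.0255, 0.1265, 0.58], "yaw": -0.006, "jaw": 0.4}, {"dp": [0.0255, 0.1265, 0.63], "yaw": -0.006, "jaw": 0.4}, {"dp": [0.0255, 0.1265, 0.66], "yaw": -0.006, "jaw": 0.4}, {"dp": [0.0255, 0.1265, 0.674], "yaw": -0.006, "jaw": 0.4}, {"dp": [0.0255, 0.1265, 0.674], "yaw": -0.006, "jaw": 0.4}]'

```text
clock: 6.6
position: [0.4238, 0.1961, 0.047]
eef_rot: [-0.0, -0.052, 0.999, -0.0]
ft_force: [-0.0, 0.7, 0.2]
finger_gap: 0.06
grasp_force: 0.0
```

>>> step_arm --deltas '[{"dp": [0, 0, 0], "yaw": 0, "jaw": 0}, {"dp": [0, 0, 0], "yaw": 0, "jaw": -0.3}, {"dp": [0, 0, 0], "yaw": 0, "jaw": -0.6}, {"dp": [0, 0, 0], "yaw": 0, "jaw": -0.8}, {"dp": [0, 0, 0], "yaw": 0, "jaw": -1}, {"dp": [0, 0, 0], "yaw": 0, "jaw": -1}]' --squeeze 40

```text
clock: 7.2
position: [0.4245, 0.1965, 0.0479]
eef_rot: [0.001, -0.052, 0.999, 0.0]
ft_force: [-1.0, -0.3, 5.4]
finger_gap: 0.0255
grasp_force: 40.1
```

Run:
```python
from h import *
s=robot.get_state(); print(s['finger_gap'],s['grasp_force'],s['ft_force'].round(1))
goto(.4237,.1956,.047,5.8)
```

```text
0.025544998818657773 40.071855783462524 [-1.  -0.3  5.4]
at [0.4245 0.1965 0.0479] toolx -174.05 tilt 0.09 dp [ 0.0031 -0.0028  0.003 ] yaw 0.0017 t 7.2
```

>>> step_arm --deltas '[{"dp": [0, 0, -0.03], "yaw": 0, "jaw": -1}, {"dp": [0, 0, -0.08], "yaw": 0, "jaw": -1}, {"dp": [0, 0, -0.15], "yaw": 0, "jaw": -1}, {"dp": [0, 0, -0.25], "yaw": 0, "jaw": -1}, {"dp": [0, 0, -0.37], "yaw": 0, "jaw": -1}, {"dp": [0, 0, -0.46], "yaw": 0, "jaw": -1}, {"dp": [0, 0, -0.5], "yaw": 0, "jaw": -1}, {"dp": [0, 0, -0.5], "yaw": 0, "jaw": -1}]'

```text
clock: 8.0
position: [0.4248, 0.1966, 0.199]
eef_rot: [0.002, -0.052, 0.999, 0.0]
ft_force: [0.3, -0.8, -2.3]
finger_gap: 0.0255
grasp_force: 39.9
```

Run:
```python
from h import *
s=robot.get_state(); print(s['finger_gap'],s['grasp_force'],s['ft_force'].round(1))
goto(.402,-.18,.198,31.3)
```

```text
0.025477447362187638 39.87856328487396 [ 0.3 -0.8 -2.3]
at [0.4248 0.1966 0.199 ] toolx -174.07 tilt 0.25 dp [ 0.2055 -1.2409  0.0024] yaw -0.2952 t 8.0
```

>>> step_arm --deltas '[{"dp": [0.015, -0.06, 0], "yaw": -0.02, "jaw": -1}, {"dp": [0.03, -0.15, 0], "yaw": -0.05, "jaw": -1}, {"dp": [0.05, -0.26, 0], "yaw": -0.08, "jaw": -1}, {"dp": [0.07, -0.38, 0], "yaw": -0.11, "jaw": -1}, {"dp": [0.09, -0.5, 0], "yaw": -0.14, "jaw": -1}, {"dp": [0.11, -0.62, 0], "yaw": -0.17, "jaw": -1}, {"dp": [0.13, -0.74, 0], "yaw": -0.2, "jaw": -1}, {"dp": [0.15, -0.86, 0], "yaw": -0.23, "jaw": -1}, {"dp": [0.17, -0.95, 0], "yaw": -0.26, "jaw": -1}, {"dp": [0.2, -1, 0], "yaw": -0.295, "jaw": -1}, {"dp": [0.205, -1, 0], "yaw": -0.295, "jaw": -1}]'

```text
clock: 9.1
position: [0.3909, -0.1108, 0.1949]
eef_rot: [-0.002, -0.267, 0.964, 0.001]
ft_force: [0.3, -0.4, -1.5]
finger_gap: 0.0257
grasp_force: 39.9
```

Run:
```python
from h import *
goto(.402,-.18,.198,31.3)
```

```text
at [ 0.3909 -0.1108  0.1949] toolx -149.02 tilt 0.29 dp [ 0.0869 -0.2168 -0.0108] yaw -0.0037 t 9.1
```

>>> step_arm --deltas '[{"dp": [0.05, -0.11, 0], "yaw": -0.004, "jaw": -1}, {"dp": [0.087, -0.217, 0.05], "yaw": -0.004, "jaw": -1}, {"dp": [0.087, -0.217, 0.13], "yaw": -0.004, "jaw": -1}, {"dp": [0.087, -0.217, 0.2], "yaw": -0.004, "jaw": -1}, {"dp": [0.087, -0.217, 0.24], "yaw": -0.004, "jaw": -1}, {"dp": [0.087, -0.217, 0.24], "yaw": -0.004, "jaw": -1}, {"dp": [0.087, -0.217, 0.24], "yaw": -0.004, "jaw": -1}]'

```text
clock: 9.8
position: [0.4054, -0.1769, 0.125]
eef_rot: [-0.0, -0.273, 0.962, 0.0]
ft_force: [0.1, -0.1, -1.5]
finger_gap: 0.0251
grasp_force: 39.9
```

Run:
```python
from h import *
p=robot.capture('wrist'); np.savez('wrist4.npz',**p); save('wrist4',p['img'])
rects(p,SO); rects(p,{'held':((.402,-.18),.1,.17)})
goto(.402,-.18,.12,31.3)
```

```text
emp 8507 z95 0.0376 [ 402.8 -180. ] [82.2 87.9] 31.56
emp2 3360 z95 0.0381 [ 400.2 -181.6] [44.5 87.5] 31.86
held 11347 z95 0.1678 [ 404.4 -179.5] [31.3 84.1] 32.29
at [ 0.406  -0.1774  0.1257] toolx -148.31 tilt 0.07 dp [ 0.0159 -0.0005  0.0189] yaw 0.0045 t 9.85
```

View pics/wrist4.png

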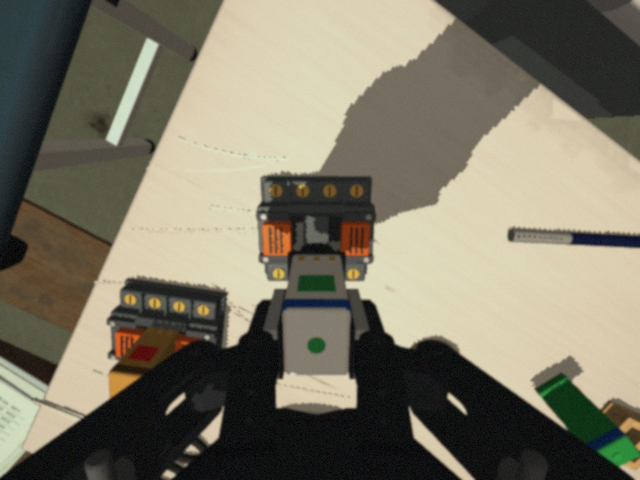

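Wrist view: the spare is held upright with its cap at (318,335), the empty socket shows ahead at (316,230), and the tight one is at the left. I'll measure the held relay against the socket.

Run:
```python
from h import *
p=dict(np.load('wrist4.npz')); w=world(p)
q=w[300:385,270:370].reshape(-1,3); q=q[(q[:,2]>.145)&(q[:,2]<.175)]
# keep only white-ish top
col=p['img'][300:385,270:370].reshape(-1,3).astype(int); ww=w[300:385,270:370].reshape(-1,3)
m=(ww[:,2]>.145)&(ww[:,2]<.175)&(col.min(1)>95)
print(m.sum(),np.percentile(ww[m,2],[5,50,95]).round(4),cv2.minAreaRect((ww[m,:2]*1000).astype(np.float32)))
a=np.radians(31.5); c=ww[m,:2].mean(0); print(c)
f=w[250:310,285:350].reshape(-1,3); f=f[(f[:,2]>.085)&(f[:,2]<.15)] # front face
A=np.c_[f,np.ones(len(f))]; n=np.linalg.svd(f-f.mean(0))[2][2]; print('front normal',n.round(4),'az',np.degrees(np.arctan2(n[1],n[0])),'tilt deg',np.degrees(np.arcsin(n[2])), 'dist to tcp', (f.mean(0)-[.4057,-.1772,.125])@n)
S=p['camera_from_world']; 
ff=f[(f[:,2]>.1)&(f[:,2]<.14)]
d=np.array([np.cos(a),np.sin(a),0]); e=np.array([-np.sin(a),np.cos(a),0])
t=ff-[.4057,-.1772,0]; print('face along x (tcp rel)',np.median(t@d).round(4),'y extents',np.percentile(t@e,[1,99]).round(4))
```

```text
3907 [0.1571 0.1581 0.159 ] ((404.56475830078125, -178.86251831054688), (30.33540916442871, 29.57316017150879), 32.28510665893555)
[ 0.40349911 -0.17917673]
front normal [-0.8586 -0.5119 -0.0296] az -149.19669987120065 tilt deg -1.6939258132600736 dist to tcp 0.016296622652490163
face along x (tcp rel) -0.0167 y extents [-0.0132  0.0137]
```

Run:
```python
from h import *
goto(.4039,-.1792,.078,31.5)
```

```text
at [ 0.406  -0.1774  0.1257] toolx -148.31 tilt 0.07 dp [ 0.0092 -0.0015  0.1589] yaw 0.0022 t 9.85
```

>>> step_arm --deltas '[{"dp": [0.009, -0.0015, 0.02], "yaw": 0.002, "jaw": -1}, {"dp": [0.009, -0.0015, 0.06], "yaw": 0.002, "jaw": -1}, {"dp": [0.009, -0.0015, 0.1], "yaw": 0.002, "jaw": -1}, {"dp": [0.009, -0.0015, 0.14], "yaw": 0.002, "jaw": -1}, {"dp": [0.009, -0.0015, 0.155], "yaw": 0.002, "jaw": -1}, {"dp": [0.009, -0.0015, 0.159], "yaw": 0.002, "jaw": -1}, {"dp": [0.009, -0.0015, 0.159], "yaw": 0.002, "jaw": -1}, {"dp": [0.009, -0.0015, 0.159], "yaw": 0.002, "jaw": -1}]'

```text
clock: 10.65
position: [0.4036, -0.1797, 0.0777]
eef_rot: [0.0, -0.271, 0.963, -0.0]
ft_force: [0.3, 0.1, -0.9]
finger_gap: 0.0249
grasp_force: 39.9
```

Run:
```python
from h import *
s=robot.get_state(); print(s['ft_force'].round(1))
goto(.4039,-.1792,.05,31.5)
```

```text
[ 0.3  0.1 -0.9]
at [ 0.4036 -0.1797  0.0777] toolx -148.53 tilt 0.05 dp [-0.0016  0.0011  0.0923] yaw -0.0003 t 10.65
```

>>> step_arm --deltas '[{"dp": [-0.001, 0.001, 0.01], "yaw": 0, "jaw": -1}, {"dp": [-0.001, 0.001, 0.02], "yaw": 0, "jaw": -1}, {"dp": [-0.001, 0.001, 0.03], "yaw": 0, "jaw": -1}, {"dp": [-0.001, 0.001, 0.04], "yaw": 0, "jaw": -1}, {"dp": [-0.001, 0.001, 0.05], "yaw": 0, "jaw": -1}, {"dp": [-0.001, 0.001, 0.05], "yaw": 0, "jaw": -1}]'

```text
clock: 11.25
position: [0.4027, -0.179, 0.0618]
eef_rot: [-0.0, -0.271, 0.963, 0.0]
ft_force: [-0.4, 0.2, -1.7]
finger_gap: 0.0256
grasp_force: 39.9
```

>>> step_arm --deltas '[{"dp": [0, 0, 0.01], "yaw": 0, "jaw": -1}, {"dp": [0, 0, 0.02], "yaw": 0, "jaw": -1}, {"dp": [0, 0, 0.02], "yaw": 0, "jaw": -1}]'

```text
clock: 11.55
position: [0.4029, -0.179, 0.056]
eef_rot: [-0.0, -0.271, 0.963, 0.0]
ft_force: [0.2, 0.3, -0.8]
finger_gap: 0.0255
grasp_force: 39.9
```

No contact force yet, so it is going in freely; home is at about z 0.050.

>>> step_arm --deltas '[{"dp": [0, 0, 0.006], "yaw": 0, "jaw": -1}, {"dp": [0, 0, 0.012], "yaw": 0, "jaw": -1}, {"dp": [0, 0, 0.018], "yaw": 0, "jaw": -1}, {"dp": [0, 0, 0.022], "yaw": 0, "jaw": -1}, {"dp": [0, 0, 0.022], "yaw": 0, "jaw": -1}]'

```text
clock: 12.05
position: [0.4032, -0.1792, 0.0499]
eef_rot: [-0.0, -0.271, 0.963, 0.0]
ft_force: [-0.5, -0.1, 0.1]
finger_gap: 0.0257
grasp_force: 40.3
```

>>> step_arm --deltas '[{"dp": [0, 0, 0.004], "yaw": 0, "jaw": -1}, {"dp": [0, 0, 0.008], "yaw": 0, "jaw": -1}, {"dp": [0, 0, 0.008], "yaw": 0, "jaw": -1}]'

```text
clock: 12.35
position: [0.4034, -0.1792, 0.0497]
eef_rot: [-0.001, -0.271, 0.963, -0.0]
ft_force: [-5.7, 3.1, 21.1]
finger_gap: 0.0254
grasp_force: 42.8
```

Contact comes at z 0.0497, which is the expected home height. I'll ease off, open and rise.

>>> step_arm --deltas '[{"dp": [0, 0, -0.006], "yaw": 0, "jaw": -1}, {"dp": [0, 0, -0.006], "yaw": 0, "jaw": -0.3}, {"dp": [0, 0, -0.006], "yaw": 0, "jaw": 0}, {"dp": [0, 0, -0.006], "yaw": 0, "jaw": 0.2}, {"dp": [0, 0, -0.006], "yaw": 0, "jaw": 0.2}, {"dp": [0, 0, -0.05], "yaw": 0, "jaw": 0.2}, {"dp": [0, 0, -0.15], "yaw": 0, "jaw": 0.2}, {"dp": [0, 0, -0.3], "yaw": 0, "jaw": 0.4}, {"dp": [0, 0, -0.45], "yaw": 0, "jaw": 0.4}, {"dp": [0, 0, -0.5], "yaw": 0, "jaw": 0.4}, {"dp": [0, 0, -0.5], "yaw": 0, "jaw": 0.4}]'

```text
clock: 13.45
position: [0.4059, -0.1802, 0.2016]
eef_rot: [0.003, -0.271, 0.963, -0.003]
ft_force: [1.4, 1.0, 0.1]
finger_gap: 0.0597
grasp_force: 0.0
```

Run:
```python
from h import *
p=robot.capture('wrist'); np.savez('wrist5.npz',**p); save('wrist5',p['img'])
rects(p,SO); rects(p,OL); rects(p,{'newtop':((.402,-.18),.07,.1)})
for c in ['scene','side']:
    q=robot.capture(c); rects(q,{c+' newtop':((.402,-.18),.07,.1)})
goto(.550,-.2398,.2,22.2+90)
```

```text
emp 5476 z95 0.0378 [ 403.3 -179.8] [82.5 87.9] 31.56
emp2 2233 z95 0.0384 [ 402.9 -180.2] [49.9 87.3] 30.8
old 3464 z95 0.0384 [ 550.2 -241. ] [81.1 88.1] 21.51
oldtop 975 z95 0.084 [ 550.5 -240. ] [31. 26.] 21.93
newtop 1228 z95 0.0841 [ 403.  -181.1] [30.6 26.4] 31.39
scene newtop 153 z95 0.0859 [ 400.4 -181.7] [31.7 25.8] 32.76
side newtop 138 z95 0.0876 [ 401.7 -177.6] [30.3 29. ] 32.16
at [ 0.4022 -0.1788  0.1965] toolx -148.53 tilt 0.11 dp [-0.314  -0.4307 -0.0126] yaw -0.9393 t 13.6
```

View pics/wrist5.png

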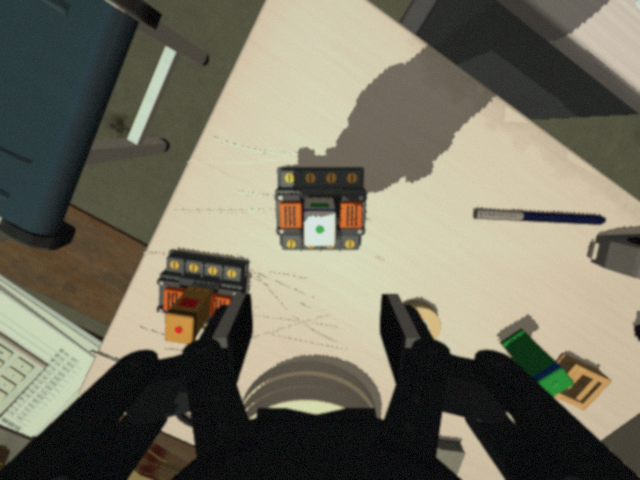

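The spare is home: its top is at z 84 mm and it stands central in the socket at (320,220) in the wrist view. Now to the old relay, turning back the other way to stay within joint 7's range.

>>> step_arm --deltas '[{"dp": [-0.03, -0.04, 0], "yaw": 0.09, "jaw": 0.4}, {"dp": [-0.06, -0.09, 0], "yaw": 0.18, "jaw": 0.4}, {"dp": [-0.1, -0.13, 0], "yaw": 0.27, "jaw": 0.4}, {"dp": [-0.14, -0.18, 0], "yaw": 0.36, "jaw": 0.4}, {"dp": [-0.17, -0.23, 0], "yaw": 0.45, "jaw": 0.4}, {"dp": [-0.2, -0.28, 0], "yaw": 0.54, "jaw": 0.4}, {"dp": [-0.24, -0.33, 0], "yaw": 0.63, "jaw": 0.4}, {"dp": [-0.27, -0.37, 0], "yaw": 0.72, "jaw": 0.4}, {"dp": [-0.3, -0.41, 0], "yaw": 0.81, "jaw": 0.4}, {"dp": [-0.314, -0.431, 0], "yaw": 0.9, "jaw": 0.4}, {"dp": [-0.314, -0.431, 0], "yaw": 1, "jaw": 0.4}, {"dp": [-0.314, -0.431, 0], "yaw": 1, "jaw": 0.4}, {"dp": [-0.314, -0.431, 0], "yaw": 1, "jaw": 0.4}]'

```text
clock: 14.9
position: [0.5499, -0.2396, 0.1954]
eef_rot: [-0.002, 0.456, 0.89, -0.0]
ft_force: [0.4, 0.1, 0.1]
finger_gap: 0.0599
grasp_force: 0.0
```

Run:
```python
from h import *
print(robot.get_state()['joints'].round(2))
goto(.5503,-.2399,.15,112.1)
```

```text
[ 0.54  0.34 -0.24  1.74  0.09  1.07  0.89]
at [ 0.5499 -0.2396  0.1954] toolx 125.73 tilt 0.21 dp [-0.0019  0.0007  0.1514] yaw 0.1586 t 14.9
```

>>> step_arm --deltas '[{"dp": [-0.002, 0, 0], "yaw": 0.09, "jaw": 0.4}, {"dp": [-0.002, 0, 0], "yaw": 0.159, "jaw": 0.4}, {"dp": [-0.002, 0, 0], "yaw": 0.159, "jaw": 0.4}, {"dp": [-0.002, 0, 0], "yaw": 0.159, "jaw": 0.4}]'

```text
clock: 15.3
position: [0.551, -0.2406, 0.1969]
eef_rot: [-0.0, 0.559, 0.829, -0.0]
ft_force: [0.0, 0.5, -1.1]
finger_gap: 0.0599
grasp_force: 0.0
```

Run:
```python
from h import *
p=robot.capture('wrist'); np.savez('wrist6.npz',**p)
rects(p,OL)
goto(.5503,-.2399,.051,112.1)
```

```text
old 5477 z95 0.0374 [ 550.4 -240.4] [82.  87.7] 22.17
oldtop 1223 z95 0.084 [ 550.4 -240.7] [30.2 26.7] 22.05
at [ 0.5511 -0.2407  0.197 ] toolx 112.02 tilt 0.04 dp [ 0.003  -0.0012  0.4868] yaw -0.0009 t 15.35
```

>>> step_arm --deltas '[{"dp": [0.002, -0.0015, 0.05], "yaw": 0, "jaw": 0.4}, {"dp": [0.002, -0.0015, 0.15], "yaw": 0, "jaw": 0.4}, {"dp": [0.002, -0.0015, 0.25], "yaw": 0, "jaw": 0.4}, {"dp": [0.002, -0.0015, 0.33], "yaw": 0, "jaw": 0.4}, {"dp": [0.002, -0.0015, 0.4], "yaw": 0, "jaw": 0.4}, {"dp": [0.002, -0.0015, 0.45], "yaw": 0, "jaw": 0.4}, {"dp": [0.002, -0.0015, 0.48], "yaw": 0, "jaw": 0.4}, {"dp": [0.002, -0.0015, 0.487], "yaw": 0, "jaw": 0.4}, {"dp": [0.002, -0.0015, 0.487], "yaw": 0, "jaw": 0.4}]'

```text
clock: 16.25
position: [0.5511, -0.2405, 0.0515]
eef_rot: [0.0, 0.56, 0.828, 0.0]
ft_force: [0.1, -0.2, 0.3]
finger_gap: 0.0596
grasp_force: 0.0
```

>>> step_arm --deltas '[{"dp": [0, 0, 0], "yaw": 0, "jaw": 0}, {"dp": [0, 0, 0], "yaw": 0, "jaw": -0.3}, {"dp": [0, 0, 0], "yaw": 0, "jaw": -0.6}, {"dp": [0, 0, 0], "yaw": 0, "jaw": -0.8}, {"dp": [0, 0, 0], "yaw": 0, "jaw": -1}, {"dp": [0, 0, 0], "yaw": 0, "jaw": -1}]' --squeeze 40

```text
clock: 16.85
position: [0.5518, -0.2408, 0.0525]
eef_rot: [0.001, 0.56, 0.828, 0.0]
ft_force: [-0.7, -0.2, 5.5]
finger_gap: 0.0297
grasp_force: 42.0
```

Run:
```python
from h import *
goto(.5504,-.2402,.051,112.1)
```

```text
at [ 0.5518 -0.2408  0.0525] toolx 111.86 tilt 0.13 dp [ 0.0037 -0.0037  0.0049] yaw -0.0028 t 16.85
```

Gripped across its own x. Tool +x points along the socket's +y, so I'll rock toward the left shoe first.

>>> step_arm --deltas '[{"dp": [0.006, 0, 0], "yaw": 0, "jaw": -1}, {"dp": [0.012, 0, 0.0003], "yaw": 0, "jaw": -1}, {"dp": [0.018, 0, 0.0008], "yaw": 0, "jaw": -1}, {"dp": [0.024, 0, 0.0015], "yaw": 0, "jaw": -1}, {"dp": [0.028, 0, 0.002], "yaw": 0, "jaw": -1}, {"dp": [0.028, 0, 0.002], "yaw": 0, "jaw": -1}]'

```text
clock: 17.45
position: [0.551, -0.2391, 0.0526]
eef_rot: [0.006, 0.561, 0.828, -0.001]
ft_force: [3.7, -7.3, 0.8]
finger_gap: 0.0293
grasp_force: 41.4
```

>>> step_arm --deltas '[{"dp": [0.01, 0, 0.001], "yaw": 0, "jaw": -1}, {"dp": [0.02, 0, 0.002], "yaw": 0, "jaw": -1}, {"dp": [0.02, 0, 0.002], "yaw": 0, "jaw": -1}, {"dp": [0.02, 0, 0.002], "yaw": 0, "jaw": -1}]'

```text
clock: 17.85
position: [0.5492, -0.2358, 0.0529]
eef_rot: [0.008, 0.562, 0.827, -0.002]
ft_force: [3.5, -10.8, 3.7]
finger_gap: 0.0293
grasp_force: 41.7
```

Run:
```python
from h import *
s=robot.get_state();print(s['ft_force'].round(1),s['ft_torque'].round(2),s['joints'].round(3),s['joint_efforts'].round(1))
goto(.5518,-.2408,.0525,112.1)
p=robot.capture('wrist'); np.savez('wrist7.npz',**p); save('wrist7',p['img'])
```

```text
[  3.5 -10.8   3.7] [-2.58 -1.    0.04] [ 0.481  0.501 -0.181  1.853  0.133  0.786  0.606] [ -4.9 -38.3  -6.8 -12.8  -2.3   2.1  -0.1]
at [ 0.5492 -0.2358  0.0529] toolx 111.67 tilt 0.9 dp [-0.0187  0.0018  0.0017] yaw -0.005 t 17.85
```

View pics/wrist7.png

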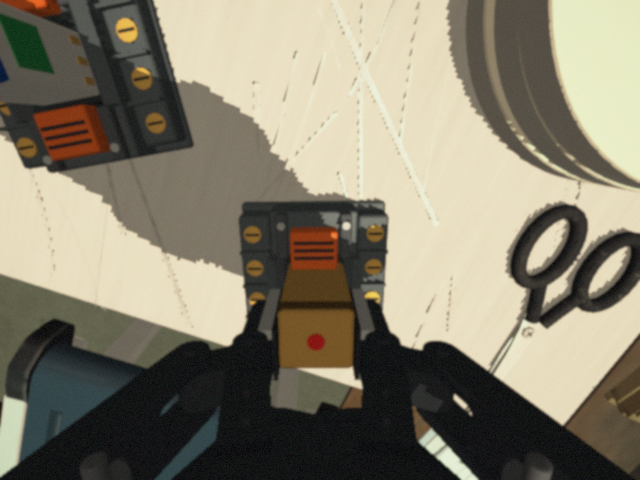

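The wrist view shows the brown relay held with its cap at (315,337), and the left shoe in front of it at (315,248). It has leaned about 0.1 rad so far, so I'll keep pushing.

>>> step_arm --deltas '[{"dp": [0.007, 0, 0.001], "yaw": 0, "jaw": -1}, {"dp": [0.014, 0, 0.002], "yaw": 0, "jaw": -1}, {"dp": [0.014, 0, 0.002], "yaw": 0, "jaw": -1}, {"dp": [0.014, 0, 0.002], "yaw": 0, "jaw": -1}]'

```text
clock: 18.3
position: [0.548, -0.2326, 0.053]
eef_rot: [0.008, 0.562, 0.827, -0.002]
ft_force: [3.7, -11.6, 6.1]
finger_gap: 0.0295
grasp_force: 42.2
```

```bash
cat >> h.py <<'E'
def shoes(p,c=(.5504,-.2402),yaw=22.1):
    """orange shoe pixels in the socket frame; y extents"""
    w=world(p); a=np.radians(yaw); t=w[...,:2]-np.array(c)
    x=t@[np.cos(a),np.sin(a)]; y=t@[-np.sin(a),np.cos(a)]
    h=cv2.cvtColor(p['img'],cv2.COLOR_RGB2HSV)
    o=(h[...,0]<14)&(h[...,1]>190)&(h[...,2]>110)&(abs(w[...,2]-.037)<.006)&(abs(x)<.02)&(abs(y)<.05)
    for n,m in (('L',o&(y>0)),('R',o&(y<0))):
        if m.sum()>20: print(n,m.sum(),'y 3..97%',np.percentile(abs(y[m])*1000,[2,50,98]).round(1),'z',np.median(w[...,2][m]).round(4))
E
python3 - <<'E'
from h import *
for k in (1,6,7): print(k); shoes(dict(np.load(f'wrist{k}.npz')))
p=robot.capture('wrist'); shoes(p)
goto(.5518,-.2408,.0525,112.1)
E
```

```text
1
L 173 y 3..97% [14.3 18.1 34.3] z 0.0368
6
L 382 y 3..97% [14.  26.  33.7] z 0.0368
R 40 y 3..97% [30.5 31.4 32.4] z 0.0372
7
L 1202 y 3..97% [16.5 27.5 35.9] z 0.0369
L 1176 y 3..97% [17.5 28.6 37. ] z 0.0368
at [ 0.548  -0.2326  0.053 ] toolx 111.64 tilt 0.96 dp [-0.03    0.0018  0.002 ] yaw -0.0053 t 18.35
```

>>> step_arm --deltas '[{"dp": [0.007, 0, 0.001], "yaw": 0, "jaw": -1}, {"dp": [0.014, 0, 0.002], "yaw": 0, "jaw": -1}, {"dp": [0.014, 0, 0.002], "yaw": 0, "jaw": -1}, {"dp": [0.014, 0, 0.002], "yaw": 0, "jaw": -1}]'

```text
clock: 18.75
position: [0.5466, -0.2289, 0.0527]
eef_rot: [0.008, 0.562, 0.827, -0.002]
ft_force: [3.2, -11.1, 7.3]
finger_gap: 0.0296
grasp_force: 42.7
```

Run:
```python
from h import *
p=robot.capture('wrist'); shoes(p)
goto(.5518,-.2408,.0525,112.1)
```

```text
L 1148 y 3..97% [19.  30.  38.3] z 0.0368
at [ 0.5466 -0.2289  0.0527] toolx 111.64 tilt 0.99 dp [-0.0432  0.0016  0.0015] yaw -0.0053 t 18.8
```

The left shoe is back near its stop (about 4.6 mm). Now rock the other way.

>>> step_arm --deltas '[{"dp": [-0.015, 0, -0.002], "yaw": 0, "jaw": -1}, {"dp": [-0.03, 0, -0.004], "yaw": 0, "jaw": -1}, {"dp": [-0.045, 0, -0.006], "yaw": 0, "jaw": -1}, {"dp": [-0.06, 0, -0.008], "yaw": 0, "jaw": -1}, {"dp": [-0.075, 0, -0.008], "yaw": 0, "jaw": -1}, {"dp": [-0.09, 0, -0.007], "yaw": 0, "jaw": -1}, {"dp": [-0.105, 0, -0.006], "yaw": 0, "jaw": -1}, {"dp": [-0.115, 0, -0.004], "yaw": 0, "jaw": -1}, {"dp": [-0.125, 0, -0.002], "yaw": 0, "jaw": -1}, {"dp": [-0.125, 0, -0.002], "yaw": 0, "jaw": -1}, {"dp": [-0.125, 0, -0.002], "yaw": 0, "jaw": -1}]'

```text
clock: 19.9
position: [0.5536, -0.2454, 0.0504]
eef_rot: [-0.007, 0.559, 0.829, 0.002]
ft_force: [-6.2, 9.5, 20.1]
finger_gap: 0.0294
grasp_force: 46.6
```

Run:
```python
from h import *
p=robot.capture('wrist'); shoes(p)
goto(.5518,-.2408,.0525,112.1)
```

```text
L 1134 y 3..97% [19.1 27.5 38.3] z 0.0368
at [ 0.5536 -0.2453  0.0504] toolx 112.06 tilt 0.86 dp [ 0.0164 -0.     -0.0069] yaw -0.0005 t 19.95
```

>>> step_arm --deltas '[{"dp": [-0.008, 0, -0.004], "yaw": 0, "jaw": -1}, {"dp": [-0.016, 0, -0.005], "yaw": 0, "jaw": -1}, {"dp": [-0.024, 0, -0.004], "yaw": 0, "jaw": -1}, {"dp": [-0.03, 0, -0.004], "yaw": 0, "jaw": -1}, {"dp": [-0.03, 0, -0.004], "yaw": 0, "jaw": -1}, {"dp": [-0.03, 0, -0.004], "yaw": 0, "jaw": -1}]'

```text
clock: 20.55
position: [0.556, -0.2511, 0.0492]
eef_rot: [-0.009, 0.558, 0.83, 0.003]
ft_force: [-4.8, 11.8, 11.6]
finger_gap: 0.0295
grasp_force: 45.9
```

Run:
```python
from h import *
p=robot.capture('wrist'); shoes(p); save('wrist8',p['img'])
p=robot.capture('side'); shoes(p)
p=robot.capture('scene'); shoes(p)
goto(.5518,-.2408,.0525,112.1)
```

```text
L 1069 y 3..97% [18.8 26.9 38.3] z 0.0368
L 44 y 3..97% [21.8 38.1 45.1] z 0.038
L 53 y 3..97% [19.3 26.7 36.3] z 0.0374
R 35 y 3..97% [19.3 26.7 36.5] z 0.0377
at [ 0.556  -0.2512  0.0492] toolx 112.13 tilt 1.1 dp [ 0.0375 -0.0001 -0.0104] yaw 0.0003 t 20.7
```

>>> step_arm --deltas '[{"dp": [-0.008, 0, -0.002], "yaw": 0, "jaw": -1}, {"dp": [-0.014, 0, -0.003], "yaw": 0, "jaw": -1}, {"dp": [-0.014, 0, -0.003], "yaw": 0, "jaw": -1}, {"dp": [-0.014, 0, -0.003], "yaw": 0, "jaw": -1}]'

```text
clock: 21.1
position: [0.5569, -0.2533, 0.049]
eef_rot: [-0.011, 0.558, 0.83, 0.003]
ft_force: [-5.8, 11.8, 9.5]
finger_gap: 0.0294
grasp_force: 45.6
```

Run:
```python
from h import *
p=robot.capture('scene'); shoes(p); u,v=[int(a) for a in px(p,[.55,-.24,.05])]
a=cv2.resize(p['img'][v-30:v+30,u-30:u+30],(400,400),interpolation=cv2.INTER_CUBIC)
p=robot.capture('side'); u,v=[int(a) for a in px(p,[.55,-.24,.05])]
save('rock',np.hstack([a,cv2.resize(p['img'][v-30:v+30,u-30:u+30],(400,400),interpolation=cv2.INTER_CUBIC)]))
goto(.5518,-.2408,.0525,112.1)
```

```text
L 49 y 3..97% [19.  25.3 36.5] z 0.0372
R 29 y 3..97% [25.5 33.2 37.7] z 0.0373
at [ 0.5569 -0.2533  0.049 ] toolx 112.17 tilt 1.27 dp [ 0.0454 -0.     -0.0108] yaw 0.0008 t 21.2
```

View pics/rock.png

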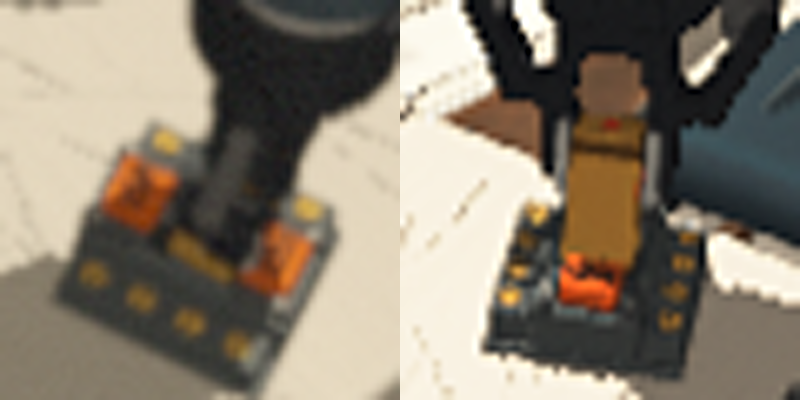

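In the crops both shoes stand clear of the relay on either side, with the right one at least as far back as the left. Back to upright.

>>> step_arm --deltas '[{"dp": [0.015, 0, 0], "yaw": 0, "jaw": -1}, {"dp": [0.03, 0, 0], "yaw": 0, "jaw": -1}, {"dp": [0.045, 0, -0.002], "yaw": 0, "jaw": -1}, {"dp": [0.06, 0, -0.004], "yaw": 0, "jaw": -1}, {"dp": [0.075, 0, -0.004], "yaw": 0, "jaw": -1}, {"dp": [0.085, 0, -0.004], "yaw": 0, "jaw": -1}, {"dp": [0.093, 0, -0.004], "yaw": 0, "jaw": -1}, {"dp": [0.093, 0, -0.004], "yaw": 0, "jaw": -1}, {"dp": [0.093, 0, -0.004], "yaw": 0, "jaw": -1}]'

```text
clock: 22.1
position: [0.5522, -0.2468, 0.0539]
eef_rot: [0.005, 0.562, 0.827, -0.002]
ft_force: [2.4, -7.0, -3.1]
finger_gap: 0.0297
grasp_force: 43.9
```

Run:
```python
from h import *
goto(.5518,-.2408,.0525,112.1)
p=robot.capture('wrist'); shoes(p); np.savez('wrist9.npz',**p); w=world(p)
f=w[265:305,285:345].reshape(-1,3); f=f[(f[:,2]>.045)&(f[:,2]<.095)]
n=np.linalg.svd(f-f.mean(0),full_matrices=False)[2][2]; print('face tilt deg',np.degrees(np.arcsin(n[2]*np.sign(n[1]))),len(f))
```

```text
at [ 0.5522 -0.2468  0.0539] toolx 111.66 tilt 0.56 dp [0.0191 0.0062 0.0045] yaw -0.0051 t 22.1
L 1098 y 3..97% [19.2 27.4 38.6] z 0.0368
face tilt deg 7.751001951480961 2395
```

>>> step_arm --deltas '[{"dp": [0.01, 0, 0], "yaw": 0, "jaw": -1}, {"dp": [0.02, 0, 0.001], "yaw": 0, "jaw": -1}, {"dp": [0.028, 0, 0.002], "yaw": 0, "jaw": -1}, {"dp": [0.028, 0, 0.002], "yaw": 0, "jaw": -1}, {"dp": [0.028, 0, 0.002], "yaw": 0, "jaw": -1}]'

```text
clock: 22.65
position: [0.5506, -0.2428, 0.0555]
eef_rot: [0.008, 0.562, 0.827, -0.003]
ft_force: [1.9, -10.0, 2.2]
finger_gap: 0.0292
grasp_force: 44.6
```

```bash
cat >> h.py <<'E'
def face(p):
    w=world(p); f=w[255:305,285:345].reshape(-1,3); z=robot.get_state()['position'][2]
    f=f[(f[:,2]>z-.008)&(f[:,2]<z+.033)&(np.hypot(f[:,0]-.55,f[:,1]+.24)<.05)]
    n=np.linalg.svd(f-f.mean(0),full_matrices=False)[2][2]; print('face tilt deg',np.degrees(np.arcsin(n[2]*np.sign(n[1]))).round(2),len(f))
E
python3 - <<'E'
from h import *
goto(.5518,-.2408,.0525,112.1)
p=robot.capture('wrist'); shoes(p); face(p); print(robot.get_state()['ft_force'].round(1))
E
```

```text
at [ 0.5506 -0.2428  0.0555] toolx 111.57 tilt 0.92 dp [0.005  0.0061 0.0099] yaw -0.0062 t 22.65
L 1118 y 3..97% [19.6 28.2 38.7] z 0.0368
face tilt deg 3.58 2277
[  1.8 -10.8   1.2]
```

>>> step_arm --deltas '[{"dp": [0.007, 0, 0.002], "yaw": 0, "jaw": -1}, {"dp": [0.012, 0, 0.004], "yaw": 0, "jaw": -1}, {"dp": [0.012, 0, 0.004], "yaw": 0, "jaw": -1}]'

```text
clock: 23.0
position: [0.5504, -0.242, 0.0555]
eef_rot: [0.01, 0.563, 0.827, -0.003]
ft_force: [2.5, -13.6, 2.8]
finger_gap: 0.0296
grasp_force: 44.9
```

Run:
```python
from h import *
goto(.5518,-.2408,.0525,112.1)
p=robot.capture('wrist'); shoes(p); face(p); print(robot.get_state()['ft_force'].round(1))
w=world(p); print('top z',np.nanmedian(w[320:350,295:335,2]))
```

```text
at [ 0.5504 -0.242   0.0555] toolx 111.52 tilt 1.18 dp [0.0022 0.0057 0.01  ] yaw -0.0068 t 23.0
L 1137 y 3..97% [19.3 28.2 38.7] z 0.0368
face tilt deg 2.91 2229
[  1.9 -13.7   3.4]
top z 0.0884714577116281
```

The relay top is at 88 mm, so it is already 4 mm out of its seat. I'll ease the side push and lift slowly.

>>> step_arm --deltas '[{"dp": [-0.006, 0, -0.005], "yaw": 0, "jaw": -1}, {"dp": [-0.012, 0, -0.012], "yaw": 0, "jaw": -1}, {"dp": [-0.016, 0, -0.02], "yaw": 0, "jaw": -1}, {"dp": [-0.02, 0, -0.028], "yaw": 0, "jaw": -1}, {"dp": [-0.02, 0, -0.028], "yaw": 0, "jaw": -1}]'

```text
clock: 23.55
position: [0.5498, -0.2411, 0.0606]
eef_rot: [0.004, 0.562, 0.827, -0.002]
ft_force: [2.1, -7.1, -2.7]
finger_gap: 0.0296
grasp_force: 44.0
```

Run:
```python
from h import *
goto(.5510,-.2405,.0525,112.1)
p=robot.capture('wrist'); shoes(p); face(p); print(robot.get_state()['ft_force'].round(1))
w=world(p); print('top z',np.nanmedian(w[320:350,295:335,2]))
```

```text
at [ 0.5498 -0.2411  0.0606] toolx 111.66 tilt 0.51 dp [0.0006 0.0045 0.0269] yaw -0.0052 t 23.55
L 1056 y 3..97% [19.6 28.1 38.7] z 0.0369
face tilt deg 1.67 2112
[ 3.  -7.2 -3.1]
top z 0.09335193548952875
```

>>> step_arm --deltas '[{"dp": [-0.004, 0, -0.012], "yaw": 0, "jaw": -1}, {"dp": [-0.008, 0, -0.025], "yaw": 0, "jaw": -1}, {"dp": [-0.012, 0, -0.04], "yaw": 0, "jaw": -1}, {"dp": [-0.014, 0, -0.055], "yaw": 0, "jaw": -1}, {"dp": [-0.014, 0, -0.07], "yaw": 0, "jaw": -1}, {"dp": [-0.014, 0, -0.07], "yaw": 0, "jaw": -1}]'

```text
clock: 24.2
position: [0.5507, -0.2379, 0.0812]
eef_rot: [0.0, 0.56, 0.829, 0.0]
ft_force: [0.3, -0.3, -1.2]
finger_gap: 0.0292
grasp_force: 44.1
```

Run:
```python
from h import *
goto(.5510,-.2405,.118,112.1)
p=robot.capture('wrist'); shoes(p); face(p); print(robot.get_state()['ft_force'].round(1))
w=world(p); print('top z',np.nanmedian(w[320:350,295:335,2]))
```

```text
at [ 0.5507 -0.2379  0.0812] toolx 111.91 tilt 0.06 dp [-0.0086 -0.0021 -0.1227] yaw -0.0022 t 24.2
L 830 y 3..97% [19.5 28.2 38.7] z 0.0368
face tilt deg 2.43 2173
[-0.3  0.1 -2.1]
top z 0.11403851827750411
```

>>> step_arm --deltas '[{"dp": [0, 0, -0.02], "yaw": 0, "jaw": -1}, {"dp": [-0.004, 0, -0.045], "yaw": 0, "jaw": -1}, {"dp": [-0.008, -0.002, -0.07], "yaw": 0, "jaw": -1}, {"dp": [-0.008, -0.002, -0.08], "yaw": 0, "jaw": -1}, {"dp": [-0.008, -0.002, -0.08], "yaw": 0, "jaw": -1}, {"dp": [-0.008, -0.002, -0.08], "yaw": 0, "jaw": -1}, {"dp": [-0.008, -0.002, -0.08], "yaw": 0, "jaw": -1}]'

```text
clock: 24.95
position: [0.5501, -0.241, 0.104]
eef_rot: [-0.0, 0.56, 0.828, -0.0]
ft_force: [-0.4, 0.1, -1.9]
finger_gap: 0.0296
grasp_force: 44.1
```

Run:
```python
from h import *
goto(.5510,-.2405,.105,112.1)
p=robot.capture('wrist'); shoes(p); face(p); s=robot.get_state(); print(s['ft_force'].round(1),abs(s['qvel']).max(),s['grasp_force'])
w=world(p); r=w[310:380,270:365].reshape(-1,3); print('top z',np.nanmedian(w[320:350,295:335,2]))
h=cv2.cvtColor(p['img'],cv2.COLOR_RGB2HSV)[310:380,270:365].reshape(-1,3)
m=(abs(r[:,2]-np.nanmedian(w[320:350,295:335,2]))<.006)&(h[:,1]>110); print(m.sum(),cv2.minAreaRect((r[m,:2]*1000).astype(np.float32)))
u=robot.capture('side'); ss=robot.capture('scene'); rects(ss,{'new':((.402,-.18),.07,.1)}); rects(p,{'new':((.402,-.18),.07,.1)})
u0,v0=[int(a) for a in px(u,[.5,-.22,.09])]; u1,v1=[int(a) for a in px(ss,[.5,-.22,.08])]
save('end',np.hstack([cv2.resize(u['img'][v0-60:v0+60,u0-60:u0+60],(400,400)),cv2.resize(ss['img'][v1-60:v1+60,u1-60:u1+60],(400,400))]))
```

```text
at [ 0.5501 -0.241   0.104 ] toolx 111.86 tilt 0.05 dp [ 0.0004  0.0035 -0.0033] yaw -0.0028 t 24.95
L 612 y 3..97% [19.7 27.2 38.7] z 0.0369
face tilt deg 2.46 2149
[ 1.   0.2 -1.2] 0.0011511685387440023 44.1488778591156
top z 0.13689383500629965
4682 ((549.8282470703125, -239.44932556152344), (32.87122344970703, 26.789201736450195), 21.5502872467041)
new 154 z95 0.0864 [ 400.6 -181.4] [33. 26.] 33.42
new 5658 z95 0.0838 [ 402.9 -181.2] [32.1 26.8] 31.56
```

View pics/end.png

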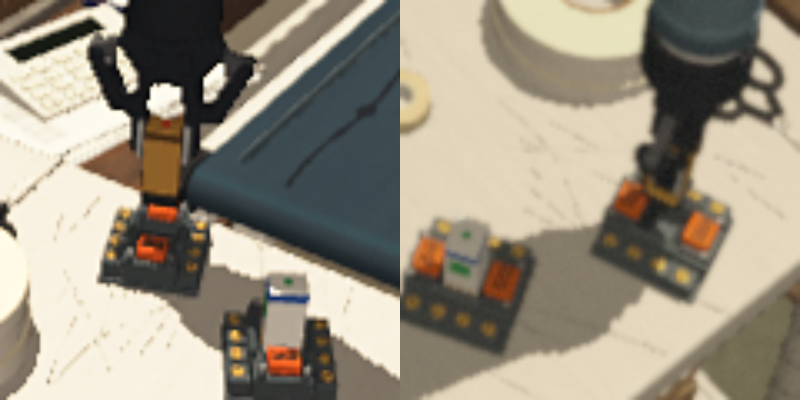

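The final view shows the brown relay held upright above its socket, about 21 mm clear of the shoes. The spare stands home in the other socket. I'll hand in.

```bash
python3 -c "
from plant import robot
print(robot.hand_in())"
```

```text
the job is handed in; nothing more can be done
None
```

The job is handed in at about 25 s on the clock: the spare relay is fully home and released in the empty socket. Both shoes are worked back, and the old relay is free, held still and about upright roughly 2 cm above the shoes of its socket.

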